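# Check the edge of the wide chisel

### The job

Open the chisel case on the bench until its lid rests back on its stop, then draw the widest of the three chisels out of its slot by the handle, keeping the fingers off its blade, and hold it up with the blade pointing straight up and the butt of the handle at least 10 cm above the bench, clear of everything, so that its edge can be sighted against the light. Leave the lid open, the other two chisels in the case and the other things on the bench where they are. The program finishes while still holding the chisel up like this, at rest.

Things in the scene. Friction and masses are not known exactly. Their poses are not given: they have to be found in the camera images.
- case: Wooden box, 218 mm (its x) by 355 mm (y) by 60 mm high, walls and floor 8 mm, fixed. Origin: centre of its underside; x to the hinge side, y along the chisels from handle to blade, z up. Chisels lie level, axes 40 mm above the bench, in three places at x = -59, -5, +49 mm: widest and medium in the first two, either way round, narrow in the third. 57 mm free between their butts and the end wall.
- rail (a point): Wooden rail across the case under the handles, at their blade end (y from -20.5 to -2.5 mm in the case's frame); this point: middle of its top, 36 mm above the bench. Each handle lies in a notch 29 mm wide, floor 26.5 mm above the bench.
- guard (a point): Wooden block across the blade end of the case (y from 129.5 to 169.5 mm, top 56 mm above the bench); this point: middle of its upper edge on the handle side. Each blade goes 28 mm deep into a closed slot in it, 36 mm wide, 10.5 mm high, its floor level with the blade's underside, so a chisel must be drawn 30 mm or more towards -y of the case before it can be lifted.
- lid (a joint): Angle of the wooden lid, rad: 0 shut (as it starts), 1.83 (105 degrees) on the stop, where it stays by its own weight. Lid 218 by 355 by 22 mm, 0.45 kg, hinged along the far (+x) top edge of the case, swinging freely: it falls shut if let go below about 1.35 rad and falls back onto its stop from beyond about 1.5 rad.
- lid_hinge (a point): Point on the hinge line, mid-width: 60 mm above the bench, x = +109 mm in the case's frame; the hinge line runs along the case's y.
- lid_handle (a point): Middle of the steel bow handle on the lid's front: a round bar 10 mm thick, 90 mm long along the case's y, 32 mm out from the lid's front face (27 mm free behind it), 250 mm out from the hinge line and, lid shut, 71 mm above the bench (11 mm above the hinge line). It moves with the lid.
- wide: Widest chisel, 270 mm, about 0.24 kg: blade 32 mm wide, 4.5 mm thick. Wooden octagonal handle, 27 mm across flats, two of them upright as it lies. Origin: on the axis, mid-handle; x along the axis to the edge, z up as it lies. Butt at x = -65 mm, parallel flats from -45 to +40 mm, ferrule to +65 mm, bare steel to the edge at +205 mm; balances at about +80 mm.
- wide_butt (a point): Centre of the butt end of the widest chisel's handle (x = -65 mm in its frame).
- wide_edge (a point): Middle of the widest chisel's cutting edge (x = +205 mm in its frame).
- medium: The medium chisel, made like the widest but with a blade 20 mm wide; origin and axes the same. To be left in the case.
- narrow: The narrow chisel, made like the widest but with a blade 10 mm wide; origin and axes the same. To be left in the case.
- mallet: Wooden joiner's mallet lying on the bench: head 65 by 125 by 85 mm, handle 230 mm; to be left alone. Origin: on the bench under the handle; x points to the head, whose middle is at x = 125 mm.
- glue: White plastic glue bottle standing on the bench, 60 mm across, 170 mm high; to be left alone. Origin: centre of its foot.
- stone: Grey honing stone on a dark wooden base, 240 by 85 by 40 mm; to be left alone. Origin: centre of its underside, x along its length.

How it is judged (in metres and radians):
On the way, in this order (a step that is already met when the one before it is completed fails the run):
1. the lid is open and rests back on its stop (value of joint lid above 1.77 rad), for 0.2 s.
2. the widest chisel is out of its slot and lifted clear of the case, held in the fingers (height (world z) of wide above 0.12 m and height (world z) of each of wide_edge, wide_butt above 0.09 m and contact force between the fingers and wide above 1 N), for 0.2 s.
At the end, for the whole second after the job is handed in: The gripper holds the widest chisel still, blade up within 17 degrees (0.3 rad) of vertical, butt over 100 mm above the bench, touching no case, lid or other object; lid open (over 1.7 rad); the other chisels, mallet, glue bottle and stone within 30 mm of their starts (value of joint lid above 1.7 rad and angle between wide's own x axis and vertical below 0.3 rad and height (world z) of wide_edge above 0.33 m and height (world z) of wide_butt above 0.1 m and contact force between the fingers and wide above 1 N and linear speed of wide below 0.03 m/s and angular speed of wide below 0.2 rad/s and contact force between wide and case below 0.1 N and contact force between wide and medium below 0.1 N and contact force between wide and narrow below 0.1 N and contact force between wide and mallet below 0.1 N and contact force between wide and glue below 0.1 N and contact force between wide and stone below 0.1 N and distance of each of medium, narrow, mallet, glue, stone from where it was at the start of the episode below 0.03 m); the arm keeps its last pose, push and grip.
It fails at once if one of the other two chisels is moved 30 mm or more (distance of any of medium, narrow from where it was at the start of the episode above 0.03 m).
It fails at once if the mallet, the glue bottle or the honing stone is moved 30 mm or more (distance of any of mallet, glue, stone from where it was at the start of the episode above 0.03 m).
It fails at once if the fingers press on the wide chisel's blade (contact force between the fingers and wide_c7 above 1 N).
It also fails if it takes over 64 s, if anything falls off the work surface, if the arm or the gripper's body presses on something with over 40 N, if the wrist force passes 120 N, or if a joint passes its speed limit or range.

### The arm

A 7-joint arm with a two-finger parallel gripper is mounted at the origin on the work surface. World frame = base frame: x ahead of the robot, y to its left, z up, the work surface at z = 0. Lengths are in m, angles in degrees, forces in N, time in s.
With the tool pointing down it reaches from about 0.4 to 0.925 m from the base axis. Payload 4.1 kg.
Tool frame: the origin (TCP) lies on the centre line of the jaws, within the pads' length; the fingertips stand 17 mm ahead of it and the grasp point (between the pads) lies 2 mm behind it; z points along the fingers, y is the line along which they close (so a half turn about z gives the same grasp; the last joint's range is limited). The gripper opens to 85 mm and grips with 20 to 120 N. Pads are 22 mm wide; open, the fingers measure 114 mm over their backs; the gripper's body (76 mm by 85 mm) begins 54 mm behind the grasp point. The pads swing forward as they close: fully open they stand 13 mm farther back than shut.
Start: joints at [-81.761, 22.827, 2.584, 88.041, -1.071, 69.15, -2.905], TCP at [0.156, 0.631, 0.248] pointing down, gripper open.
Joint ranges: [-161.44, 161.44], [-28.35, 127.94], [-78.24, 83.42], [0, 140.83], [-78.03, 258.03], [13.02, 114.36], [-168.23, 168.23]. Speed limits (degrees/s): [147.25, 147.25, 180, 180, 180, 180, 180].

### API

Orientations are given as [roll, pitch, yaw] about the fixed x, y, z axes, in that order (R = Rz(yaw) Ry(pitch) Rx(roll)).
In Python, from station import readout, imaging, workorder gives the robot as it stands.
- The arm moves only by the shell command python3 -m jog 'ROWS'. ROWS is JSON, a list of rows, each an object with "rotation": the turn, a rotation vector about the tool's x, y, z in degrees, a list of three; "slide": the shift along the tool's x, y, z in mm, a list of three; "gripper": the opening, from -1 (shut) to 1 (fully open). A call has 1 to 8 rows; each row is the pose to reach, as a shift and turn from the pose commanded when the call began, along the tool's axes at that moment; what a row does not reach only later rows make up. A row lasts 1/8 s, in which the tool goes at most 62.5 mm and 10.7 degrees, less where a joint would pass 70% of its speed; a pose out of reach is approached as far as the arm can. A call with a gripper value outside its range is refused whole. The fingers move at their own pace and stop on an object; the grip force is fixed at half the most. Time passes only in rows, so rows that repeat a pose let the fingers close. It gives the time, the measured TCP pose, the force, the opening and the grip force at its end, in the units of the state.
- readout.get_obs(): the state, without advancing time (a new reading comes with each control period).
- imaging.read_camera(name): name is "scene" or "top"; returns the picture (480x640x3 uint8, red, green, blue); there is no depth.
- imaging.calibration(name): a dict with "mtx" (3x3 intrinsics, pixels), "k1" (the pictures are not rectified: a ray, as slopes to the right and down, at radius r is drawn at 1 + k1 r^2 times it, then the intrinsics apply), "R" (3x3) and "t" (3): a world point X has camera coordinates R X + t. Camera axes: x right, y down, z forward; pixel columns grow to the right and rows downward; lengths in m; the calibration is good to about 2 mm. A picture is of the moment at which its call begins. calibration takes no time and is no camera call.
- workorder.job_done(): hands the job in; it is judged then, once.
The state is a dict: "clock": time; "joint_positions": joint angles; "joint_velocities": joint speeds; "joint_torque": joint torques, N m; "ee_pos": TCP position; "tool_rot": TCP orientation; "wrist_force": force on the tool from outside, world axes, zero at the start; "torque": the same for the moment, N m; "finger_gap": opening from 0.0 (shut) to 1.0 (fully open); "gripper_force": force on a finger pad.
Only numpy, scipy, OpenCV 4.12 (cv2) and the standard library are available. Lean on these libraries where they do the work, as an engineer would, in place of code of your own. Each camera call takes 0.05 s, during which the arm holds its last target. There are 200 camera calls.

## Working session

There is one attempt and no reset: what is moved stays moved. The work goes in short steps, Python scripts to look and compute and a shell command to move; the robot and the scene stay as the last step left them, time stands still between calls to the robot, and variables do not carry over. Pictures are saved under pics/ and viewed, at most 10 in all, crops included, and the job is handed in when it is done.

```bash
ls; mkdir -p pics
cat > h.py <<'E'
import numpy as np, cv2
from scipy.spatial.transform import Rotation as Ro
from station import readout, imaging
def snap(n,f):
    im=imaging.read_camera(n); cv2.imwrite(f,im[:,:,::-1]); return im
def ray(n,u,v):
    c=imaging.calibration(n);K=np.array(c['mtx']);R=np.array(c['R']);t=np.array(c['t'])
    d=np.linalg.solve(K,[u,v,1.])[:2]; k=c['k1']; p=d.copy()
    for _ in range(20): p=d/(1+k*(p@p))
    return -R.T@t, R.T@np.array([p[0],p[1],1.])
def onz(n,u,v,z):
    o,d=ray(n,u,v); return o+d*(z-o[2])/d[2]
def proj(n,X):
    c=imaging.calibration(n);X=np.array(c['R'])@np.array(X)+np.array(c['t']);p=X[:2]/X[2];p=p*(1+c['k1']*(p@p))
    K=np.array(c['mtx']);return (K@[p[0],p[1],1])[:2]
E
python3 - <<'E'
from h import *
snap('top','pics/t0.png');snap('scene','pics/s0.png')
o=readout.get_obs();print(o)
for n in('top','scene'):
    c=imaging.calibration(n);print(n,c['k1'],-np.array(c['R']).T@np.array(c['t']),np.array(c['R']).round(2).tolist())
E
```

```text
pics
{'clock': 0.1, 'joint_positions': array([-81.76207461,  22.8687345 ,   2.58007017,  88.10688205,
        -1.07141704,  69.15214022,  -2.90382   ]), 'joint_velocities': array([-0.04947721, -0.22479653,  0.11144155, -0.18998989, -0.00710975,
        0.04861084,  0.02871471]), 'joint_torque': array([ 3.30765790e-03, -4.76260614e+01,  1.37012646e+00, -2.54945701e+01,
        1.19805231e-02,  5.07871475e-03,  1.96342552e-05]), 'ee_pos': array([0.15609949, 0.6304104 , 0.24735592]), 'tool_rot': array([-1.79896626e+02,  7.05680028e-03,  1.66097593e+02]), 'wrist_force': array([-0.64629936, -0.31571673,  0.31618156]), 'torque': array([0.00181278, 0.0058213 , 0.02439012]), 'gripper_force': 0.0, 'finger_gap': 1.0018057108309608}
top -0.1785507232713387 [3.50900321e-01 8.27833252e-04 1.48406077e+00] [[0.01, -1.0, -0.02], [-0.99, -0.01, -0.15], [0.15, 0.02, -0.99]]
scene -0.11549282780756184 [1.21971561 0.14665462 1.19739785] [[-0.22, 0.98, 0.01], [0.83, 0.19, -0.52], [-0.51, -0.1, -0.85]]
```

View pics/t0.png

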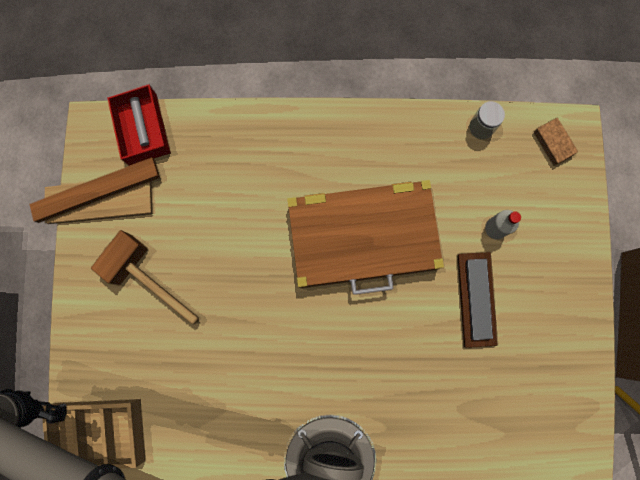

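View pics/s0.png

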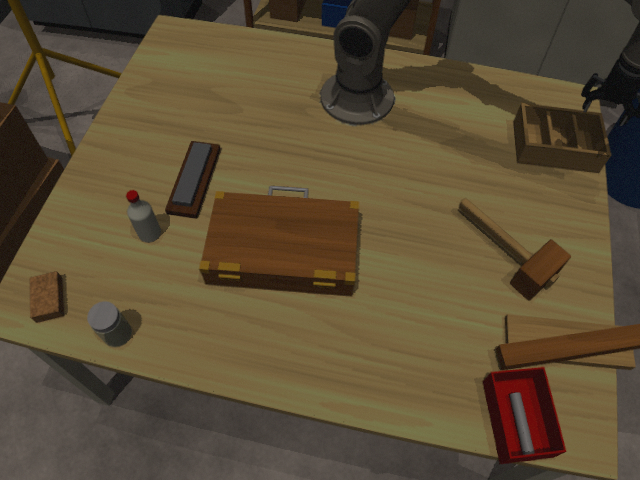

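The case sits with its hinge side away from the robot, and the bow handle faces the robot at top pixel (372,290). The lid corners in the top view are near (289,200), (430,181), (442,268) and (298,286). In the scene view the handle is at (288,190).

Run:
```python
from h import *
im=cv2.imread('pics/t0.png');hsv=cv2.cvtColor(im,cv2.COLOR_BGR2HSV)
for n,f,box in(('top','pics/t0.png',(340,265,410,300)),('scene','pics/s0.png',(255,180,320,198))):
    h=cv2.cvtColor(cv2.imread(f),cv2.COLOR_BGR2HSV)
    x0,y0,x1,y1=box;s=h[y0:y1,x0:x1];m=((s[...,1]<60)&(s[...,2]>80))
    v,u=np.nonzero(m);u=u+x0;v=v+y0
    print(n,'handle',len(u),u.min(),u.max(),v.min(),v.max())
    # bar: fit rows
    sel=[(c,(v[u==c].max() if n=='top' else v[u==c].min())) for c in np.unique(u)]
    print(sel[::4])
    # brass
    m=((h[...,0]>22)&(h[...,0]<32)&(h[...,1]>140)&(h[...,2]>120)).astype(np.uint8)
    k,_,st,ce=cv2.connectedComponentsWithStats(m)
    for i in range(1,k):
        if st[i,4]>15 and st[i,0]>180 and st[i,0]<460 and 150<st[i,1]<320: print(st[i].tolist(),onz(n,*ce[i],.082).round(3))
for uv in[(289,200),(430,181),(442,268),(298,286)]:print('top corner',onz('top',*uv,.082).round(4))
for uv in[(201,267),(355,290),(358,203),(217,193)]:print('scene corner',onz('scene',*uv,.082).round(4))
```

```text
top handle 269 350 392 274 293
[(np.int64(350), np.int64(280)), (np.int64(354), np.int64(293)), (np.int64(358), np.int64(293)), (np.int64(362), np.int64(292)), (np.int64(366), np.int64(292)), (np.int64(370), np.int64(291)), (np.int64(374), np.int64(291)), (np.int64(378), np.int64(290)), (np.int64(382), np.int64(290)), (np.int64(386), np.int64(289)), (np.int64(390), np.int64(289))]
[422, 180, 9, 9, 67] [ 0.689 -0.232  0.082]
[393, 183, 21, 10, 152] [ 0.681 -0.175  0.082]
[305, 194, 21, 10, 151] [0.65  0.043 0.082]
[288, 198, 9, 9, 67] [0.643 0.1   0.082]
[434, 259, 10, 10, 76] [ 0.493 -0.26   0.082]
[297, 277, 10, 10, 78] [0.446 0.073 0.082]
scene handle 153 268 307 186 197
[(np.int64(268), np.int64(193)), (np.int64(272), np.int64(186)), (np.int64(276), np.int64(186)), (np.int64(280), np.int64(186)), (np.int64(284), np.int64(187)), (np.int64(288), np.int64(187)), (np.int64(292), np.int64(187)), (np.int64(296), np.int64(188)), (np.int64(300), np.int64(188)), (np.int64(304), np.int64(188))]
top corner [0.647  0.1066 0.082 ]
top corner [ 0.6983 -0.243   0.082 ]
top corner [ 0.4816 -0.2685  0.082 ]
top corner [0.4352 0.0809 0.082 ]
scene corner [ 0.6975 -0.2373  0.082 ]
scene corner [0.6742 0.1174 0.082 ]
scene corner [0.4402 0.0799 0.082 ]
scene corner [ 0.4905 -0.2671  0.082 ]
```

Run:
```python
import cv2,numpy as np
a=cv2.imread('pics/t0.png')[170:305,275:455];b=cv2.imread('pics/s0.png')[175:305,190:370]
a=cv2.resize(a,(720,540),interpolation=cv2.INTER_CUBIC);cv2.imwrite('pics/tc.png',a)
```

```text
(no output)
```

View pics/tc.png

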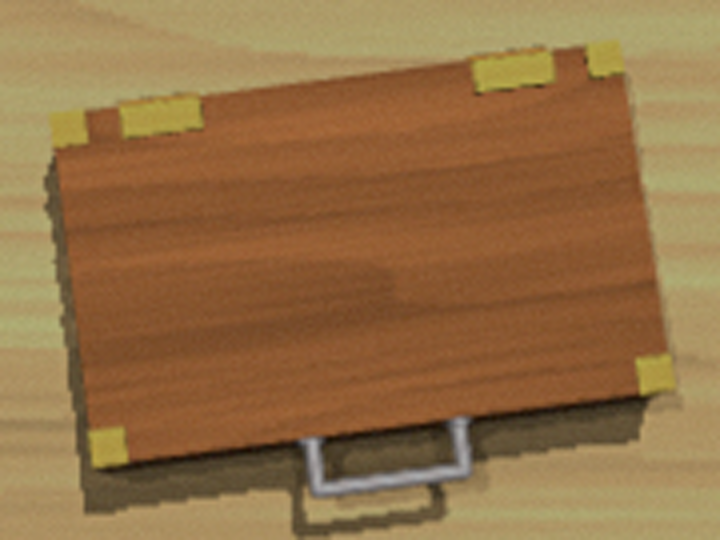

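```bash
cat >> h.py <<'E'
YAW=8.0; C=np.array([.568,-.080,0]); 
RC=Ro.from_euler('z',YAW,degrees=True)
def cw(p): return C+RC.apply(p)   # case -> world
def rows(targets):
    """targets: (world pos, Rotation); prints slide/rotation from current pose"""
    o=readout.get_obs();R0=Ro.from_euler('xyz',o['tool_rot'],degrees=True);p0=o['ee_pos']
    for p,R in targets:
        print((R0.inv().apply(np.array(p)-p0)*1000).round(0).tolist(),(R0.inv()*R).as_rotvec(degrees=True).round(1).tolist())
def down(y): return Ro.from_euler('xyz',[180,0,y],degrees=True)
def bar(th):
    a=np.radians(th+2.52);return cw([.109-.2502*np.cos(a),0,.06+.2502*np.sin(a)])
E
python3 - <<'E'
from h import *
print('bar',bar(0), onz('top',372,289.5,.071), proj('scene',bar(0)))
print('bar end',bar(105))
rows([((.45,.35,.25),down(130)),(bar(0)+[0,0,.13],down(98))])
E
```

```text
bar [ 0.42841375 -0.09961757  0.07100082] [ 0.4290497  -0.09855099  0.071     ] [288.57943349 188.30844207]
bar end [ 0.75052609 -0.05434763  0.2985937 ]
[-353.0, -202.0, -2.0] [-0.1, 0.0, 36.1]
[-440.0, -643.0, 48.0] [-0.1, 0.1, 68.1]
```

```bash
python3 -m jog '[{"slide":[-60,-30,0],"rotation":[0,0,9],"gripper":1},{"slide":[-115,-65,0],"rotation":[0,0,18],"gripper":1},{"slide":[-170,-100,0],"rotation":[0,0,27],"gripper":1},{"slide":[-225,-140,0],"rotation":[0,0,36],"gripper":0.3},{"slide":[-280,-170,0],"rotation":[0,0,40],"gripper":-0.3},{"slide":[-330,-205,0],"rotation":[0,0,45],"gripper":-0.4},{"slide":[-353,-250,0],"rotation":[0,0,50],"gripper":-0.4},{"slide":[-365,-300,0],"rotation":[0,0,55],"gripper":-0.4}]'
python3 -c "
from h import *
rows([(bar(0)+[0,0,.13],down(98))])"
```

```text
clock: 1.1
ee_pos: [0.4399, 0.2489, 0.248]
tool_rot: [180.0, 0.1, 110.7]
wrist_force: [-0.1, -0.2, 1.0]
finger_gap: 0.298
gripper_force: 0.0
[-322.0, -134.0, 47.0] [0.0, 0.1, 12.7]
```

```bash
python3 -m jog '[{"slide":[-55,-22,0],"rotation":[0,0,3],"gripper":-0.4},{"slide":[-110,-45,10],"rotation":[0,0,6],"gripper":-0.4},{"slide":[-165,-68,20],"rotation":[0,0,9],"gripper":-0.4},{"slide":[-220,-92,30],"rotation":[0,0,12.7],"gripper":-0.4},{"slide":[-275,-115,40],"rotation":[0,0,12.7],"gripper":-0.4},{"slide":[-322,-134,47],"rotation":[0,0,12.7],"gripper":-0.4},{"slide":[-322,-134,47],"rotation":[0,0,12.7],"gripper":-0.4}]'
python3 -c "
from h import *
snap('top','pics/t1.png')[:1]
rows([(bar(0)+[0,0,.002],down(98))])"
```

```text
clock: 1.98
ee_pos: [0.4279, -0.1007, 0.2008]
tool_rot: [-179.9, 0.1, 97.9]
wrist_force: [0.5, -0.4, -0.2]
finger_gap: 0.302
gripper_force: 0.0
[-1.0, -0.0, 128.0] [-0.1, -0.0, 0.1]
```

```bash
python3 -m jog '[{"slide":[-1,0,40],"rotation":[0,0,0],"gripper":-0.46},{"slide":[-1,0,80],"rotation":[0,0,0],"gripper":-0.46},{"slide":[-1,0,105],"rotation":[0,0,0],"gripper":-0.46},{"slide":[-1,0,118],"rotation":[0,0,0],"gripper":-0.46},{"slide":[-1,0,128],"rotation":[0,0,0],"gripper":-0.46},{"slide":[-1,0,128],"rotation":[0,0,0],"gripper":-1},{"slide":[-1,0,128],"rotation":[0,0,0],"gripper":-1},{"slide":[-1,0,128],"rotation":[0,0,0],"gripper":-1}]'
python3 - <<'E'
from h import *
o=readout.get_obs();print(o['finger_gap'],o['gripper_force'])
p=bar(0)
rows([(o['ee_pos']+bar(t)-p,down(98)) for t in range(6,107,6)]+[(o['ee_pos']+bar(105)-p,down(98))])
E
```

```text
clock: 3.02
ee_pos: [0.4279, -0.0972, 0.0731]
tool_rot: [-179.9, -0.1, 98.4]
wrist_force: [-4.9, 1.1, -2.0]
finger_gap: 0.09
gripper_force: 58.4
0.09022410384985051 58.44499111175537
[0.0, 2.0, -26.0] [-0.1, -0.1, 0.4]
[0.0, 8.0, -52.0] [-0.1, -0.1, 0.4]
[0.0, 15.0, -77.0] [-0.1, -0.1, 0.4]
[0.0, 26.0, -101.0] [-0.1, -0.1, 0.4]
[-0.0, 39.0, -124.0] [-0.1, -0.1, 0.4]
[-0.0, 54.0, -145.0] [-0.1, -0.1, 0.4]
[-0.0, 71.0, -165.0] [-0.1, -0.1, 0.4]
[-0.0, 90.0, -182.0] [-0.1, -0.1, 0.4]
[-0.0, 111.0, -198.0] [-0.1, -0.1, 0.4]
[-1.0, 134.0, -211.0] [-0.1, -0.1, 0.4]
[-1.0, 158.0, -222.0] [-0.1, -0.1, 0.4]
[-1.0, 183.0, -231.0] [-0.1, -0.1, 0.4]
[-1.0, 208.0, -236.0] [-0.1, -0.1, 0.4]
[-1.0, 234.0, -239.0] [-0.1, -0.1, 0.4]
[-1.0, 260.0, -240.0] [-0.1, -0.1, 0.4]
[-2.0, 286.0, -237.0] [-0.1, -0.1, 0.4]
[-2.0, 312.0, -232.0] [-0.1, -0.1, 0.4]
[-2.0, 325.0, -228.0] [-0.1, -0.1, 0.4]
```

Bar gripped (gap 0.09, about 8–10 mm). Next I lift it along the arc.

```bash
python3 -m jog '[{"slide":[0,1,-13],"rotation":[0,0,0],"gripper":-1},{"slide":[0,2,-26],"rotation":[0,0,0],"gripper":-1},{"slide":[0,8,-52],"rotation":[0,0,0],"gripper":-1},{"slide":[0,15,-77],"rotation":[0,0,0],"gripper":-1},{"slide":[0,26,-101],"rotation":[0,0,0],"gripper":-1},{"slide":[0,39,-124],"rotation":[0,0,0],"gripper":-1},{"slide":[0,54,-145],"rotation":[0,0,0],"gripper":-1},{"slide":[0,54,-145],"rotation":[0,0,0],"gripper":-1}]'
python3 - <<'E'
from h import *
o=readout.get_obs()
d=np.array([.4279,-.0972,.0731])-bar(0)
rows([(d+bar(t),down(98)) for t in range(42,107,6)]+[(d+bar(105),down(98))])
E
```

```text
clock: 4.03
ee_pos: [0.482, -0.0895, 0.2209]
tool_rot: [-179.9, -0.1, 98.4]
wrist_force: [-10.9, 1.4, 2.9]
finger_gap: 0.09
gripper_force: 59.1
[-0.0, 17.0, -17.0] [-0.1, -0.1, 0.4]
[-0.0, 36.0, -34.0] [-0.1, -0.1, 0.4]
[-0.0, 57.0, -50.0] [-0.1, -0.1, 0.4]
[-0.0, 80.0, -63.0] [-0.1, -0.1, 0.4]
[-1.0, 103.0, -74.0] [-0.1, -0.1, 0.4]
[-1.0, 128.0, -83.0] [-0.1, -0.1, 0.4]
[-1.0, 154.0, -88.0] [-0.1, -0.1, 0.4]
[-1.0, 180.0, -91.0] [-0.1, -0.1, 0.4]
[-1.0, 206.0, -92.0] [-0.1, -0.1, 0.4]
[-1.0, 232.0, -89.0] [-0.1, -0.1, 0.4]
[-2.0, 258.0, -84.0] [-0.1, -0.1, 0.4]
[-2.0, 270.0, -80.0] [-0.1, -0.1, 0.4]
```

```bash
python3 -m jog '[{"slide":[0,17,-18],"rotation":[0,0,0],"gripper":-1},{"slide":[0,36,-36],"rotation":[0,0,0],"gripper":-1},{"slide":[0,57,-52],"rotation":[0,0,0],"gripper":-1},{"slide":[0,80,-65],"rotation":[0,0,0],"gripper":-1},{"slide":[0,103,-76],"rotation":[0,0,0],"gripper":-1},{"slide":[0,128,-85],"rotation":[0,0,0],"gripper":-1},{"slide":[0,154,-90],"rotation":[0,0,0],"gripper":-1},{"slide":[0,154,-90],"rotation":[0,0,0],"gripper":-1}]'
python3 - <<'E'
from h import *
o=readout.get_obs()
d=np.array([.4279,-.0972,.0731])-bar(0)
rows([(d+bar(t),down(98)) for t in range(84,107,6)]+[(d+bar(105),down(98))])
E
```

```text
clock: 5.03
ee_pos: [0.6393, -0.0672, 0.3131]
tool_rot: [179.5, 0.2, 98.5]
wrist_force: [-3.0, 0.7, 7.4]
finger_gap: 0.089
gripper_force: 62.2
[-0.0, 21.0, 1.0] [0.5, 0.2, 0.5]
[-1.0, 47.0, 1.0] [0.5, 0.2, 0.5]
[-1.0, 73.0, 4.0] [0.5, 0.2, 0.5]
[-1.0, 99.0, 10.0] [0.5, 0.2, 0.5]
[-1.0, 112.0, 13.0] [0.5, 0.2, 0.5]
```

```bash
python3 -m jog '[{"slide":[0,21,0],"rotation":[0,0,0],"gripper":-1},{"slide":[0,47,1],"rotation":[0,0,0],"gripper":-1},{"slide":[0,73,4],"rotation":[0,0,0],"gripper":-1},{"slide":[0,90,8],"rotation":[0,0,0],"gripper":-1},{"slide":[0,105,12],"rotation":[0,0,0],"gripper":-1},{"slide":[0,111,13],"rotation":[0,0,0],"gripper":-1},{"slide":[0,111,13],"rotation":[0,0,0],"gripper":-1}]'
python3 - <<'E'
from h import *
o=readout.get_obs()
p=RC.inv().apply(o['ee_pos']-C);print(np.degrees(np.arctan2(p[2]-.06,.109-p[0]))-2.5)
E
```

```text
clock: 5.9
ee_pos: [0.7491, -0.0517, 0.3024]
tool_rot: [179.2, 0.3, 98.5]
wrist_force: [1.9, -0.4, 8.6]
finger_gap: 0.09
gripper_force: 65.3
104.52289018136328
```

```bash
python3 -m jog '[{"slide":[0,0,0],"rotation":[0,0,0],"gripper":-0.3},{"slide":[0,0,0],"rotation":[0,0,0],"gripper":-0.2},{"slide":[0,0,0],"rotation":[0,0,0],"gripper":-0.2},{"slide":[0,0,-30],"rotation":[0,0,0],"gripper":-0.2},{"slide":[0,-15,-70],"rotation":[0,0,0],"gripper":-0.2},{"slide":[0,-70,-75],"rotation":[0,0,0],"gripper":-0.2},{"slide":[0,-130,-75],"rotation":[0,0,0],"gripper":-0.2},{"slide":[0,-180,-75],"rotation":[0,0,0],"gripper":-0.2}]'
python3 -m jog '[{"slide":[-40,-50,0],"rotation":[0,0,0],"gripper":-0.2},{"slide":[-80,-100,0],"rotation":[0,0,0],"gripper":-0.2},{"slide":[-120,-130,0],"rotation":[0,0,0],"gripper":-0.2},{"slide":[-150,-150,0],"rotation":[0,0,0],"gripper":-0.2},{"slide":[-150,-150,0],"rotation":[0,0,0],"gripper":-0.2}]'
python3 - <<'E'
from h import *
a=snap('scene','pics/s2.png')[:,:,::-1];b=snap('top','pics/t2.png')[:,:,::-1]
cv2.imwrite('pics/m2.png',np.hstack([cv2.resize(a[120:330,180:380],(400,420),interpolation=2),cv2.resize(b[120:330,260:460],(400,420),interpolation=2)]))
E
```

```text
clock: 6.9
ee_pos: [0.565, -0.078, 0.3702]
tool_rot: [180.0, -0.0, 98.4]
wrist_force: [0.6, -0.1, 1.2]
finger_gap: 0.4
gripper_force: 0.0
clock: 7.52
ee_pos: [0.4383, -0.251, 0.3707]
tool_rot: [179.9, 0.0, 98.0]
wrist_force: [1.4, 1.0, -0.8]
finger_gap: 0.402
gripper_force: 0.0
```

View pics/m2.png

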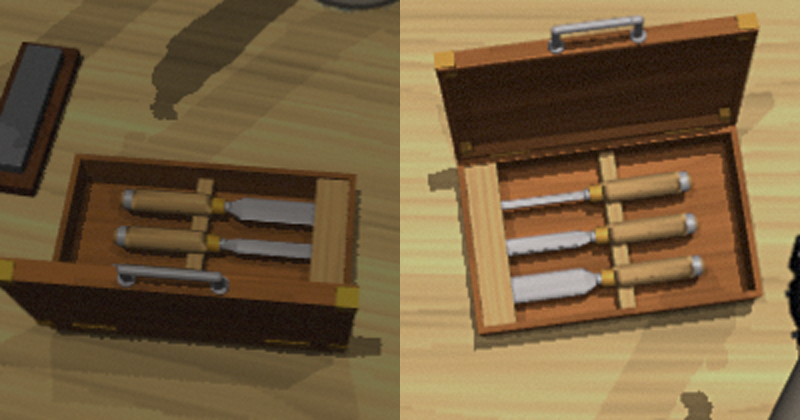

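The lid is fully open. The near chisel is the widest: in the top view its butt is at (408.5,253.5) and its broad blade at about (316,263).

Run:
```python
from h import *
b=onz('top',408.5,253.5,.04);print('butt case',RC.inv().apply(b-C).round(4))
f=onz('top',260+(604-400)/2,120+280/2,.04);print('ferrule pt case',RC.inv().apply(f-C).round(4))
t=cw([-.059,-.0425,.039]);print(t)
rows([(t+[0,0,.1],down(98)),(t,down(98))])
```

```text
butt case [-0.0617 -0.1049  0.04  ]
ferrule pt case [-0.0625  0.0131  0.04  ]
[ 0.51548904 -0.13029761  0.039     ]
[105.0, 91.0, 231.0] [0.0, -0.0, 0.4]
[104.0, 91.0, 331.0] [0.0, -0.0, 0.4]
```

```bash
python3 -m jog '[{"slide":[40,35,50],"rotation":[0,0,0],"gripper":0},{"slide":[80,70,100],"rotation":[0,0,0],"gripper":0},{"slide":[104,89,150],"rotation":[0,0,0],"gripper":0},{"slide":[104,89,200],"rotation":[0,0,0],"gripper":0},{"slide":[104,89,231],"rotation":[0,0,0],"gripper":0},{"slide":[104,89,231],"rotation":[0,0,0],"gripper":0}]'
python3 - <<'E'
from h import *
b=snap('top','pics/t3.png')[:,:,::-1]
a=snap('scene','pics/s3.png')[:,:,::-1]
cv2.imwrite('pics/m3.png',np.hstack([cv2.resize(a[150:300,210:360],(400,400),interpolation=2),cv2.resize(b[150:300,280:430],(400,400),interpolation=2)]))
E
```

```text
clock: 8.38
ee_pos: [0.5118, -0.1294, 0.1366]
tool_rot: [-179.6, -0.1, 98.6]
wrist_force: [-0.3, -0.8, 0.6]
finger_gap: 0.498
gripper_force: 0.0
```

View pics/m3.png

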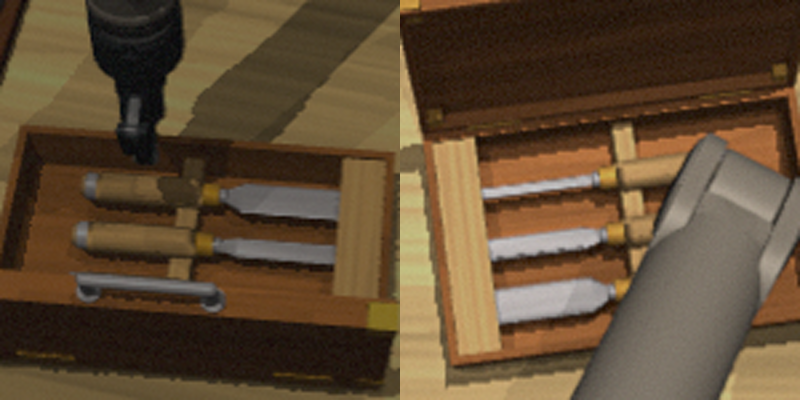

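The scene view shows the hand above the wide handle (butt at about (244,220), ferrule at about (291,223)). I'll check its axis from this view.

Run:
```python
from h import *
for u,v in((84,186),(203,193),(222,196)):
    f=onz('scene',210+u*.375,150+v*.375,.04);print('case',RC.inv().apply(f-C).round(4))
t=cw([-.060,-.0425,.039]);print(t)
rows([(t,down(98))])
```

```text
case [-0.0563 -0.1099  0.04  ]
case [-0.0586  0.0021  0.04  ]
case [-0.0569  0.0201  0.04  ]
[ 0.51449877 -0.13043678  0.039     ]
[1.0, 0.0, 101.0] [0.1, 0.0, 0.5]
```

```bash
python3 -m jog '[{"slide":[1,0,40],"rotation":[0,0,0],"gripper":0},{"slide":[1,0,70],"rotation":[0,0,0],"gripper":0},{"slide":[1,0,90],"rotation":[0,0,0],"gripper":0},{"slide":[1,0,100],"rotation":[0,0,0],"gripper":0},{"slide":[1,0,100],"rotation":[0,0,0],"gripper":-1},{"slide":[1,0,100],"rotation":[0,0,0],"gripper":-1},{"slide":[1,0,100],"rotation":[0,0,0],"gripper":-1},{"slide":[1,0,100],"rotation":[0,0,0],"gripper":-1}]'
```

```text
clock: 9.48
ee_pos: [0.5143, -0.1308, 0.0403]
tool_rot: [179.9, 0.0, 98.4]
wrist_force: [0.7, 0.6, 4.6]
finger_gap: 0.3
gripper_force: 60.7
```

```bash
python3 -m jog '[{"slide":[-8,0,0],"rotation":[0,0,0],"gripper":-1},{"slide":[-18,0,0],"rotation":[0,0,0],"gripper":-1},{"slide":[-29,0,0],"rotation":[0,0,0],"gripper":-1},{"slide":[-38,0,0],"rotation":[0,0,0],"gripper":-1},{"slide":[-41,0,0],"rotation":[0,0,0],"gripper":-1},{"slide":[-41,0,0],"rotation":[0,0,0],"gripper":-1}]'
python3 - <<'E'
from h import *
a=snap('scene','pics/s4.png')[:,:,::-1]
cv2.imwrite('pics/m4.png',cv2.resize(a[150:300,210:360],(450,450),interpolation=2))
E
```

```text
clock: 10.22
ee_pos: [0.5187, -0.1717, 0.039]
tool_rot: [-180.0, 0.0, 98.3]
wrist_force: [-0.1, 0.0, -2.5]
finger_gap: 0.303
gripper_force: 59.9
```

View pics/m4.png

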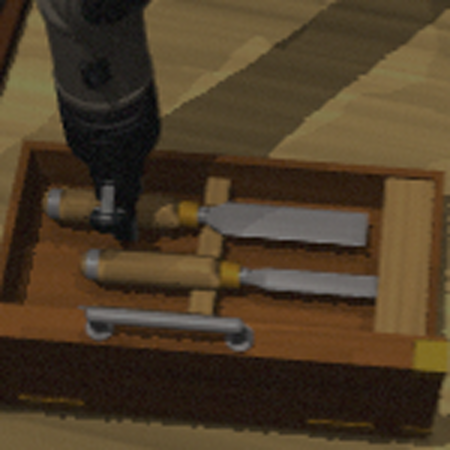

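The edge at crop (368,228) is clear of the guard face at (383,228), so the chisel is out of its slot. Next I lift.

```bash
python3 -m jog '[{"slide":[0,0,-10],"rotation":[0,0,0],"gripper":-1},{"slide":[0,0,-30],"rotation":[0,0,0],"gripper":-1},{"slide":[0,0,-60],"rotation":[0,0,0],"gripper":-1},{"slide":[0,0,-100],"rotation":[0,0,0],"gripper":-1},{"slide":[0,0,-145],"rotation":[0,0,0],"gripper":-1},{"slide":[0,0,-190],"rotation":[0,0,0],"gripper":-1},{"slide":[0,0,-230],"rotation":[0,0,0],"gripper":-1},{"slide":[0,0,-260],"rotation":[0,0,0],"gripper":-1}]'
python3 -m jog '[{"slide":[0,0,-10],"rotation":[0,0,0],"gripper":-1},{"slide":[0,0,-10],"rotation":[0,0,0],"gripper":-1}]'
python3 - <<'E'
from h import *
o=readout.get_obs();print(o['joint_positions'],o['wrist_force'],o['torque'])
a=snap('scene','pics/s5.png')[:,:,::-1]
cv2.imwrite('pics/m5.png',a)
E
```

```text
clock: 11.28
ee_pos: [0.519, -0.1719, 0.3026]
tool_rot: [179.8, 0.0, 98.4]
wrist_force: [0.4, -0.8, -3.0]
finger_gap: 0.306
gripper_force: 60.0
clock: 11.52
ee_pos: [0.519, -0.1713, 0.3096]
tool_rot: [179.9, -0.0, 98.4]
wrist_force: [-0.7, -0.5, -2.9]
finger_gap: 0.308
gripper_force: 60.0
[-26.30316642  13.29376144  48.0567259   98.36022387 -10.35383762
  72.89330525  32.44122213] [-0.69113952 -0.49692153 -2.87935074] [-0.17224988  0.00519133 -0.03076613]
```

View pics/m5.png

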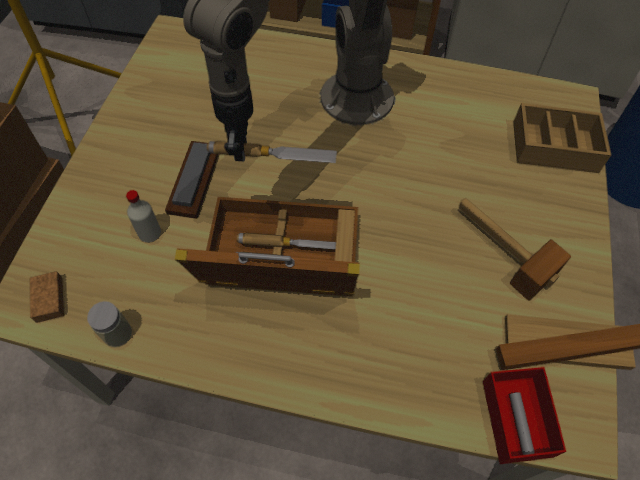

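```bash
python3 -m jog '[{"slide":[10,0,-8],"rotation":[0,7,0],"gripper":-1},{"slide":[20,0,-16],"rotation":[0,14,0],"gripper":-1},{"slide":[30,0,-24],"rotation":[0,21,0],"gripper":-1},{"slide":[40,0,-32],"rotation":[0,28,0],"gripper":-1},{"slide":[50,0,-40],"rotation":[0,35,0],"gripper":-1},{"slide":[60,0,-48],"rotation":[0,42,0],"gripper":-1},{"slide":[60,0,-48],"rotation":[0,45,0],"gripper":-1},{"slide":[60,0,-48],"rotation":[0,45,0],"gripper":-1}]'
python3 - <<'E'
from h import *
o=readout.get_obs();print(o['joint_positions'].round(1),Ro.from_euler('xyz',o['tool_rot'],degrees=True).as_matrix().round(2))
E
```

```text
clock: 12.58
ee_pos: [0.5101, -0.1127, 0.3553]
tool_rot: [-179.7, -45.0, 98.1]
wrist_force: [0.2, -0.0, -2.9]
finger_gap: 0.306
gripper_force: 60.0
[ -1.2  25.9  40.9  89.4 -45.3 107.1  51.2] [[-0.1   0.99 -0.1 ]
 [ 0.7   0.14  0.7 ]
 [ 0.71 -0.   -0.71]]
```

```bash
python3 -m jog '[{"slide":[10,1,-1],"rotation":[-6,0,6],"gripper":-1},{"slide":[20,2,-2],"rotation":[-12,0,12],"gripper":-1},{"slide":[30,3,-3],"rotation":[-18,0,18],"gripper":-1},{"slide":[40,4,-4],"rotation":[-24,0,24],"gripper":-1},{"slide":[50,5,-5],"rotation":[-30,0,30],"gripper":-1},{"slide":[60,6,-6],"rotation":[-36,0,36],"gripper":-1},{"slide":[70,7,-7],"rotation":[-40,0,40],"gripper":-1},{"slide":[78,7,-8],"rotation":[-43,0,43],"gripper":-1}]'
python3 - <<'E'
from h import *
o=readout.get_obs();print(o['joint_positions'].round(1),Ro.from_euler('xyz',o['tool_rot'],degrees=True).as_matrix().round(2))
E
```

```text
clock: 13.58
ee_pos: [0.5087, -0.0607, 0.4184]
tool_rot: [-180.0, -45.1, 37.6]
wrist_force: [0.3, 0.3, -2.9]
finger_gap: 0.307
gripper_force: 60.0
[-19.8 -13.4  37.3 114.8 -35.7  53.8 -17.8] [[ 0.56  0.61  0.56]
 [ 0.43 -0.79  0.43]
 [ 0.71 -0.   -0.71]]
```

```bash
python3 -m jog '[{"slide":[8,0,5],"rotation":[0,6,0],"gripper":-1},{"slide":[16,1,10],"rotation":[0,12,0],"gripper":-1},{"slide":[24,2,14],"rotation":[0,18,0],"gripper":-1},{"slide":[32,3,18],"rotation":[0,24,0],"gripper":-1},{"slide":[40,4,23],"rotation":[0,30,0],"gripper":-1},{"slide":[48,5,28],"rotation":[0,36,0],"gripper":-1},{"slide":[56,5,33],"rotation":[0,41,0],"gripper":-1},{"slide":[65,5,37],"rotation":[0,45,0],"gripper":-1}]'
python3 -m jog '[{"slide":[0,0,0],"rotation":[0,0,0],"gripper":-1},{"slide":[0,0,0],"rotation":[0,0,0],"gripper":-1},{"slide":[0,0,0],"rotation":[0,0,0],"gripper":-1},{"slide":[0,0,0],"rotation":[0,0,0],"gripper":-1}]'
python3 - <<'E'
from h import *
o=readout.get_obs();print(o['joint_positions'].round(1),o['joint_velocities'].round(2),Ro.from_euler('xyz',o['tool_rot'],degrees=True).as_matrix().round(2))
a=snap('scene','pics/s6.png')[:,:,::-1];b=snap('top','pics/t6.png')[:,:,::-1]
cv2.imwrite('pics/m6.png',np.hstack([a[:420,140:540],b[:420,200:600]]))
E
```

```text
clock: 14.58
ee_pos: [0.5619, -0.0581, 0.4651]
tool_rot: [-177.0, -85.0, 38.1]
wrist_force: [0.5, 0.0, -2.7]
finger_gap: 0.303
gripper_force: 61.4
clock: 15.08
ee_pos: [0.5613, -0.0586, 0.4661]
tool_rot: [-178.0, -85.0, 39.0]
wrist_force: [0.7, -0.6, -3.2]
finger_gap: 0.306
gripper_force: 61.4
[-63.3 -28.3  81.4 124.2 -78.   46.1  31.4] [-0.06  0.24  0.22 -0.22 -0.17 -0.01 -0.04] [[ 0.07  0.66  0.75]
 [ 0.05 -0.76  0.65]
 [ 1.   -0.   -0.09]]
```

View pics/m6.png

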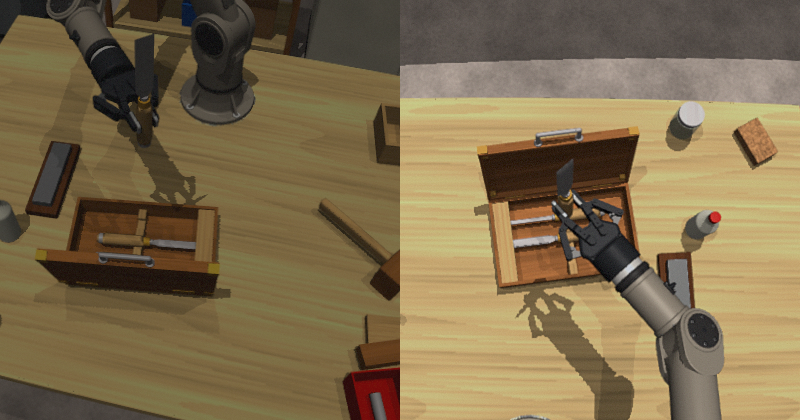

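The picture shows the chisel upright and clear, with two chisels still in the case and the lid open. Joints 2 and 5 sit at their limits, so I'll back off a little.

```bash
python3 -m jog '[{"slide":[-3,0,3],"rotation":[0,-1,0],"gripper":-1},{"slide":[-8,0,8],"rotation":[0,-2,0],"gripper":-1},{"slide":[-14,0,14],"rotation":[0,-3,0],"gripper":-1},{"slide":[-20,0,20],"rotation":[0,-3,0],"gripper":-1},{"slide":[-20,0,20],"rotation":[0,-3,0],"gripper":-1},{"slide":[-20,0,20],"rotation":[0,-3,0],"gripper":-1},{"slide":[-20,0,20],"rotation":[0,-3,0],"gripper":-1}]'
python3 - <<'E'
from h import *
o=readout.get_obs();print(o['joint_positions'].round(1),o['joint_velocities'].round(2),Ro.from_euler('xyz',o['tool_rot'],degrees=True).as_matrix().round(2)[2])
E
```

```text
clock: 16.05
ee_pos: [0.5755, -0.0473, 0.4446]
tool_rot: [-178.9, -82.0, 39.8]
wrist_force: [-0.3, 0.6, -2.3]
finger_gap: 0.306
gripper_force: 61.4
[-67.4 -27.9  83.4 124.  -76.9  42.9  30.9] [ 0.16  0.06 -0.09 -0.01  0.05  0.1   0.  ] [ 0.99 -0.   -0.14]
```

```bash
python3 -m jog '[{"slide":[0,0,0],"rotation":[-3,0,0],"gripper":-1},{"slide":[0,0,0],"rotation":[-7,0,0],"gripper":-1},{"slide":[0,0,0],"rotation":[-12,0,0],"gripper":-1},{"slide":[0,0,0],"rotation":[-17,0,0],"gripper":-1},{"slide":[0,0,0],"rotation":[-21,0,0],"gripper":-1},{"slide":[0,0,0],"rotation":[-24,0,0],"gripper":-1},{"slide":[0,0,0],"rotation":[-24,0,0],"gripper":-1},{"slide":[0,0,0],"rotation":[-24,0,0],"gripper":-1}]'
python3 - <<'E'
from h import *
o=readout.get_obs();print(o['joint_positions'].round(1),o['joint_velocities'].round(2),Ro.from_euler('xyz',o['tool_rot'],degrees=True).as_matrix().round(2)[2])
E
```

```text
clock: 17.05
ee_pos: [0.5739, -0.0665, 0.4944]
tool_rot: [169.0, -75.9, 29.9]
wrist_force: [-0.2, 0.2, -1.9]
finger_gap: 0.302
gripper_force: 61.3
[-42.  -28.3  47.1 127.6 -78.   13.6  15.6] [-0.45 -0.08  0.96 -0.11 -0.05 -0.42 -0.1 ] [ 0.97  0.05 -0.24]
```

```bash
cat > r.py <<'E'
from h import *
import sys
p=[float(a) for a in sys.argv[1:4]];y=np.radians(float(sys.argv[4]))
z=np.array([np.cos(y),np.sin(y),0]);x=np.array([0,0,1.]);R=Ro.from_matrix(np.array([x,np.cross(z,x),z]).T)
o=readout.get_obs();R0=Ro.from_euler('xyz',o['tool_rot'],degrees=True)
print(o['joint_positions'].round(1),np.abs(o['joint_velocities']).max().round(2),'tilt',np.degrees(np.arccos(R0.as_matrix()[2,0])))
rows([(p,R)])
E
python3 r.py .69 -.06 .46 16
```

```text
[-42.  -28.3  47.1 127.6 -78.   13.6  15.6] 0.96 tilt 14.05965645781661
[-8.0, 30.0, 117.0] [-2.9, 13.7, 3.0]
```

```bash
python3 -m jog '[{"slide":[-1,4,16],"rotation":[0,1,0],"gripper":-1},{"slide":[-2,8,34],"rotation":[0,2,1],"gripper":-1},{"slide":[-3,13,52],"rotation":[-1,4,1],"gripper":-1},{"slide":[-5,18,72],"rotation":[-1,7,2],"gripper":-1},{"slide":[-6,23,90],"rotation":[-2,10,2],"gripper":-1},{"slide":[-8,28,108],"rotation":[-3,13,3],"gripper":-1},{"slide":[-8,30,117],"rotation":[-3,13.7,3],"gripper":-1},{"slide":[-8,30,117],"rotation":[-3,13.7,3],"gripper":-1}]'
python3 r.py .69 -.06 .46 16
```

```text
clock: 18.05
ee_pos: [0.6839, -0.1058, 0.5608]
tool_rot: [-179.0, -82.0, 18.2]
wrist_force: [0.4, -0.1, -2.6]
finger_gap: 0.304
gripper_force: 61.3
[-68.4 -28.3  70.4 113.4 -78.   13.1  17.2] 3.56 tilt 8.04139557309433
[-97.0, -41.0, 35.0] [-3.2, 8.0, 0.1]
```

```bash
python3 -m jog '[{"slide":[-15,-4,8],"rotation":[0,0,0],"gripper":-1},{"slide":[-35,-10,16],"rotation":[0,0,0],"gripper":-1},{"slide":[-55,-18,24],"rotation":[0,0,0],"gripper":-1},{"slide":[-75,-26,34],"rotation":[0,1,0],"gripper":-1},{"slide":[-90,-34,44],"rotation":[-1,2,0],"gripper":-1},{"slide":[-97,-41,50],"rotation":[-2,3,0],"gripper":-1},{"slide":[-97,-41,50],"rotation":[-2,3,0],"gripper":-1},{"slide":[-97,-41,50],"rotation":[-2,3,0],"gripper":-1}]'
python3 r.py .72 -.06 .44 16
```

```text
clock: 19.05
ee_pos: [0.7008, -0.0903, 0.5112]
tool_rot: [-177.7, -78.6, 18.8]
wrist_force: [0.5, 0.3, -3.3]
finger_gap: 0.304
gripper_force: 61.3
[-76.4 -28.3  77.9 114.  -78.   13.1  19.2] 0.31 tilt 11.40655605384144
[-64.0, -21.0, 42.0] [-5.1, 11.4, 0.0]
```

```bash
python3 r.py .62 -.03 .46 60
```

```text
[-76.4 -28.3  77.9 114.  -78.   13.1  19.2] 0.31 tilt 11.40655605384144
[-61.0, -85.0, -42.0] [38.8, 10.8, -4.3]
```

```bash
python3 -m jog '[{"slide":[-6,-9,-4],"rotation":[5,0,0],"gripper":-1},{"slide":[-15,-21,-10],"rotation":[11,0,-1],"gripper":-1},{"slide":[-25,-34,-17],"rotation":[17,0,-2],"gripper":-1},{"slide":[-36,-49,-25],"rotation":[23,0,-3],"gripper":-1},{"slide":[-47,-64,-32],"rotation":[29,0,-4],"gripper":-1},{"slide":[-56,-78,-39],"rotation":[35,0,-4],"gripper":-1},{"slide":[-61,-85,-42],"rotation":[38.8,0,-4.3],"gripper":-1},{"slide":[-61,-85,-42],"rotation":[38.8,0,-4.3],"gripper":-1}]'
python3 r.py .60 -.03 .44 60
```

```text
clock: 20.05
ee_pos: [0.5647, 0.0067, 0.4989]
tool_rot: [-165.8, -78.0, 43.2]
wrist_force: [-0.9, -1.2, -2.1]
finger_gap: 0.301
gripper_force: 61.4
[-74.4 -28.3  83.3 112.7 -57.9  54.9   9.5] 2.18 tilt 12.044680137338828
[-57.0, 53.0, -0.0] [2.5, 11.6, -3.2]
```

```bash
python3 -m jog '[{"slide":[-8,6,0],"rotation":[0,1,0],"gripper":-1},{"slide":[-20,18,0],"rotation":[0,3,-1],"gripper":-1},{"slide":[-32,30,0],"rotation":[1,5,-1],"gripper":-1},{"slide":[-44,41,0],"rotation":[1,7,-2],"gripper":-1},{"slide":[-53,49,0],"rotation":[2,9,-3],"gripper":-1},{"slide":[-57,53,0],"rotation":[2,10,-3],"gripper":-1},{"slide":[-57,53,0],"rotation":[2,10,-3],"gripper":-1},{"slide":[-57,53,0],"rotation":[2,10,-3],"gripper":-1}]'
python3 r.py .60 -.03 .44 60
```

```text
clock: 21.05
ee_pos: [0.5377, 0.0138, 0.4962]
tool_rot: [-177.7, -86.5, 54.5]
wrist_force: [-0.5, 0.4, -1.9]
finger_gap: 0.305
gripper_force: 61.4
[-70.7 -28.3  83.4 119.8 -70.6  57.1  25.1] 0.38 tilt 3.476523165938946
[-56.0, 76.0, 1.0] [3.2, 3.5, -0.2]
```

```bash
python3 -m jog '[{"slide":[-3,0,0],"rotation":[0,-1,0],"gripper":-1},{"slide":[-6,0,0],"rotation":[0,-3,0],"gripper":-1},{"slide":[-6,0,0],"rotation":[0,-3,0],"gripper":-1},{"slide":[-6,0,0],"rotation":[0,-3,0],"gripper":-1},{"slide":[-6,0,0],"rotation":[0,-3,0],"gripper":-1},{"slide":[-6,0,0],"rotation":[0,-3,0],"gripper":-1}]'
python3 r.py .60 -.03 .44 60
python3 - <<'E'
from h import *
o=readout.get_obs();print(o['joint_positions'].round(3),o['ee_pos'],o['gripper_force'])
a=snap('scene','pics/s7.png')[:,:,::-1];b=snap('top','pics/t7.png')[:,:,::-1]
cv2.imwrite('pics/m7.png',np.hstack([a[:420,140:540],b[:420,200:600]]))
R=Ro.from_euler('xyz',o['tool_rot'],degrees=True).as_matrix()
for n,off in(('scene',140),('top',200)):
    print(n,[(proj(n,o['ee_pos']+R@[d,0,-.002])-[off,0]).round(0).tolist() for d in(-.07,.2)])
E
```

```text
clock: 21.8
ee_pos: [0.5372, 0.0137, 0.4901]
tool_rot: [-178.5, -83.6, 55.4]
wrist_force: [0.4, 1.5, -2.3]
finger_gap: 0.302
gripper_force: 61.4
[-69.4 -26.1  82.9 119.1 -68.6  57.8  22.9] 0.09 tilt 6.449986182745908
[-50.0, 77.0, 3.0] [3.1, 6.4, -0.3]
[-69.415 -26.145  82.92  119.114 -68.645  57.849  22.891] [0.53723589 0.01366474 0.4900817 ] 61.361764669418335
scene [[183.0, 131.0], [200.0, 19.0]]
top [[129.0, 223.0], [111.0, 179.0]]
```

View pics/m7.png

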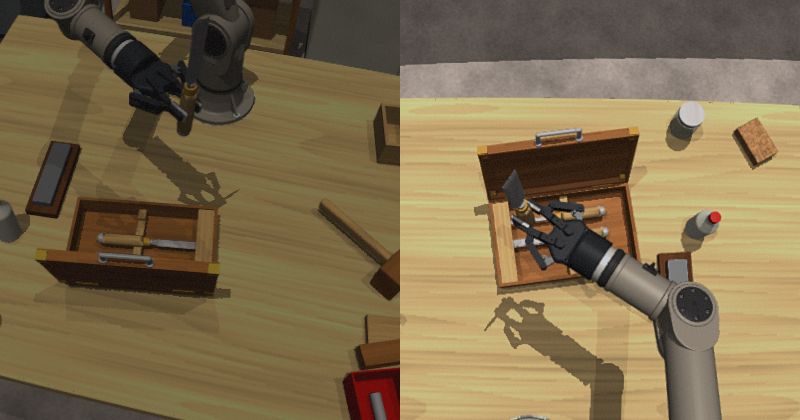

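The chisel stands upright. Its edge is at top crop (513,173) against a predicted (511,179), and its butt is at scene crop (184,131), so it hasn't slipped. The joints are off their limits and the arm is at rest.

```bash
python3 -c "
from station import workorder
print(workorder.job_done())"
```

```text
the job is handed in; nothing more can be done
None
```

I handed the job in at about 22 s, and the hand-in call returned no verdict: the lid is open on its stop, and the widest chisel is held still by its handle, blade up about 6° off vertical, with its butt about 0.42 m above the bench.

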